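# Switch on the table demagnetiser through its guarded toggle

## Robot

A 6-joint arm with a two-finger parallel gripper is mounted at the origin on the work surface. World frame = base frame: x ahead of the robot, y to its left, z up, the work surface at z = 0. Lengths are in m, angles in rad, forces in N, time in s.
With the tool pointing down it reaches from about 0.325 to 0.9 m from the base axis. Payload 6.1 kg.
Tool frame: the origin (TCP) lies midway between the tips of the shut fingers; the grasp point (between the pads) lies 19 mm behind it; z points along the fingers, y is the line along which they close (so a half turn about z gives the same grasp; the last joint's range is limited). The gripper opens to 85 mm and grips with 20 to 120 N. Pads are 22 mm wide; open, the fingers measure 114 mm over their backs; the gripper's body (76 mm by 85 mm) begins 54 mm behind the grasp point. The pads swing forward as they close: fully open they stand 13 mm farther back than shut.
Start: joints at [1.03, 0.22, 1.526, -0, 1.395, -0.126], TCP at [0.252, 0.572, 0.194] pointing down, gripper open.
Joint ranges: [-2.98, 2.98], [-0.91, 2.08], [0.09, 2.57], [-1.24, 4.39], [0.2, 2.65], [-2.68, 2.68]. Speed limits (rad/s): [2.57, 2.57, 3.01, 3.14, 3.14, 3.14].

## Interface

Orientations are given as [roll, pitch, yaw] about the fixed x, y, z axes, in that order (R = Rz(yaw) Ry(pitch) Rx(roll)).
In Python, from plant import movep, move_l, set_joints, gripper_to, hold, inverse_kinematics, observe, get_image, get_calibration, Unreachable, job_done gives the robot as it stands. Calls block until the motion is done:
- movep(position, orientation): joint-space move of the TCP to a pose.
- move_l(position, feed=0.15, rotation=None, max_force=None): straight line of the TCP; rotation=None keeps the orientation; feed is the mean speed in m/s. With max_force (N) it stops when the force on the tool has changed by that much, and returns True; else False.
- set_joints(angles): joint-space move.
- gripper_to(opening, f_grip=None): finger opening in m; f_grip is the grip in N (None keeps the last); returns when the fingers have stopped.
- hold(seconds).
- inverse_kinematics(position, orientation): joint angles nearest the present ones, or None.
- observe(): the state.
- get_image(name): name is "scene" or "top"; returns (picture, depth): 480x640x3 uint8, red, green, blue; 480x640 float32, m along the optical axis (not along the pixel's ray), 0 where there is no reading.
- get_calibration(name): a dict with "intrinsics" (3x3 intrinsics, pixels), "world_from_camera" (4x4, takes a point from camera to world coordinates). Camera axes: x right, y down, z forward; pixel columns grow to the right and rows downward; lengths in m; the calibration is good to about 2 mm. A picture is of the moment at which its call begins. get_calibration takes no time and is no camera call.
A pose or a line that the arm cannot do raises Unreachable and nothing moves.
- job_done(): hands the job in; it is judged then, once.
The state is a dict: "time_s": time; "q": joint angles; "joint_velocities": joint speeds; "joint_torque": joint torques, N m; "eef_pos": TCP position; "tcp_rot": TCP orientation; "ft_force": force on the tool from outside, world axes, zero at the start; "torque": the same for the moment, N m; "opening": finger opening in m; "grasp_force": force on a finger pad.
Only numpy, scipy, OpenCV 4.12 (cv2) and the standard library are available. Lean on these libraries where they do the work, as an engineer would, in place of code of your own. Each camera call takes 0.05 s, during which the arm holds its last target. There are 200 camera calls.

## Task

The gate insert lies on the table demagnetiser, ready to be demagnetised: switch the unit on. With a fingertip lift the steel guard on its front deck up and back until it rests open by itself, flip the toggle lever beneath over to the rear, which is on, and let the guard drop shut over it again. Nothing needs grasping: work gently, do not shove or lift the demagnetiser, and leave the insert, the bamboo lapping stick and the dial indicator lying as they are.

Things in the scene. Friction and masses are not known exactly. Their poses are not given: they have to be found in the camera images.
- demag: Table demagnetiser: loose 5 kg steel box on rubber feet, 230 (x) x 180 (y) x 84 mm high to its flat front deck (x -115 to 2 mm). Origin under its centre at the feet; x to its rear, y to its left, z up. Guard and toggle on y = 0. Lamp and fuse holder, 12 mm high, at x -65, y +/-60. Pole plate behind (x 2 to 110, top z 90 mm) with the insert. Side handles to y = +/-117, 60 mm up.
- guard_hinge (a point): Middle of the guard's hinge axis, fixed on the demagnetiser at x -26, y 0, z 90 mm (6 mm above the deck). The axis runs along the demagnetiser's y. Lugs 12 mm high stand beside the guard, to y = +/-32 mm. The mat is 3 mm thick: with the unit flat on it the axis is 93 mm above the bench top.
- guard (a joint): Guard angle, rad: 0 shut over the toggle, 1.75 back at its stop; positive swings the front edge up and back. Free-swinging, no spring, about 0.1 kg, steel. Raised past about 1.15 it falls back by itself to 1.75 and rests there; brought forward past about 1.1 it falls shut. At 1.75 it leans to the rear, up to 53 mm behind the hinge axis and 83 mm above the deck, the toggle wholly clear.
- guard_lip (a point): Middle of the guard's rolled front edge (5.6 mm thick, 47 mm wide, along y); moves with the guard. Shut, it is 82 mm in front of the hinge axis and 42 mm above the deck, with free space beneath. The lift lip runs from it 20 mm back and slightly down to the top of the front wall.
- guard_top (a point): Middle of the outer face of the guard's top plate (46 mm wide, 52 mm long from lip to sloping back); moves with the guard. Shut, 37 mm in front of the hinge axis and 36 mm above the deck; at 1.75 rad the plate faces the rear, this point 36 mm behind the axis and 37 mm above the deck. Below it: 2.4 mm cheeks and a front wall 62 mm in front of the axis, from 14 mm above the deck.
- toggle (a joint): Toggle angle, rad: 0 leaning 0.4 to the front (off, the start), 0.8 leaning 0.4 to the rear (on). Over-centre spring: about 3 N at the tip starts it, and beyond about 0.45 it snaps over by itself.
- toggle_tip (a point): Centre of the thick round end (11 mm diameter) of the steel bat lever, 24 mm from its pivot; the lever is 29 mm long in all. Moves with the toggle. The pivot is at deck height, 34 mm in front of the guard's hinge axis.
- insert: Bystander: gate insert of tool steel, 0.17 kg, loose on the pole plate: foot 44 x 32 x 6 mm with a block 34 x 24 x 16 mm on it (22 mm high in all). Origin at the centre of its underside.
- stick: Bystander: bamboo lapping stick, 200 x 12 x 7 mm, flat on the blue mat beside the demagnetiser; origin at the middle of its underside, x along it.
- indicator: Bystander: brass dial indicator, 60 mm diameter, 25 mm high, on its back on the blue mat beside the demagnetiser; its stem reaches 66 mm from the origin along x; origin at the centre of its underside.

How it is judged:
On the way, in this order (a step that is already met when the one before it is completed fails the run):
1. the guard has been lifted right back (value of joint guard above 1.5 rad and value of joint toggle below 0.3 rad), for 0.2 s.
2. the toggle has been flipped to the rear with the guard up (value of joint toggle above 0.7 rad and value of joint guard above 1.15 rad), for 0.1 s.
3. the guard has dropped shut over the toggle (value of joint guard below 0.08 rad and value of joint toggle above 0.7 rad), for 0.2 s.
At the end, for the whole second after the job is handed in: The toggle is over to the rear (joint above 0.7 of 0.8 rad) and the guard is shut over it and at rest (below 0.08 rad); the demagnetiser stands flat within 15 mm of where it stood, and the insert, stick and indicator lie within 15 mm of where they lay (all of step 3 and velocity of joint guard below 0.1 rad/s and distance of each of demag, insert, stick, indicator from where it was at the start of the episode below 0.015 m and angle between demag's own z axis and vertical below 0.03 rad); the robot touches nothing.
It fails at once if the demagnetiser is shoved, tipped or lifted (distance of demag from where it was at the start of the episode above 0.015 m or angle between demag's own z axis and vertical above 0.06 rad).
It fails at once if the gate insert is moved, lifted or tipped (distance of insert from where it was at the start of the episode above 0.015 m or angle between insert's own z axis and vertical above 0.15 rad).
It fails at once if the lapping stick or the dial indicator is moved or lifted (distance of any of stick, indicator from where it was at the start of the episode above 0.015 m).
It fails at once if the guard, toggle or housing is forced (a finger force above 30 N) (contact force between the fingers and demag above 30 N).
It also fails if it takes over 56 s, if anything falls off the work surface, if the arm or the gripper's body presses on something with over 40 N, if the wrist force passes 120 N, or if a joint passes its speed limit or range.

## Working session

There is one attempt and no reset: what is moved stays moved. The work goes in short steps, each a Python script; the robot and the scene stay as the last script left them, time stands still between calls to the robot, and variables do not carry over. Pictures are saved under pics/ and viewed, at most 10 in all, crops included, and the job is handed in when it is done.

```bash
mkdir -p pics; cat > h.py <<'E'
import numpy as np, cv2
from plant import *
def snap(n,f):
    im,d=get_image(n); cv2.imwrite(f,im[:,:,::-1]); np.savez(f+'.npz',im=im,d=d); return im,d
def pts(n,d):
    c=get_calibration(n);K=np.array(c['intrinsics']);T=np.array(c['world_from_camera'])
    v,u=np.mgrid[:480,:640]; p=np.stack([(u-K[0,2])/K[0,0]*d,(v-K[1,2])/K[1,1]*d,d],-1)
    return p@T[:3,:3].T+T[:3,3]
E
python3 - <<'E'
from h import *
for n in('scene','top'):
    im,d=snap(n,f'pics/{n}0.png'); c=get_calibration(n); print(np.round(c['world_from_camera'],3),c['intrinsics'][0]); 
s=observe();print(s['time_s'],s['tcp_rot'],s['ft_force'])
E
```

```text
[[-0.598  0.489 -0.635  1.231]
 [ 0.801  0.352 -0.484  0.483]
 [-0.013 -0.798 -0.602  0.686]
 [ 0.     0.     0.     1.   ]] [525.35158911   0.         314.36926863]
[[-0.023 -0.982  0.186  0.488]
 [-0.999  0.027  0.018  0.044]
 [-0.023 -0.185 -0.982  0.877]
 [ 0.     0.     0.     1.   ]] [436.97216762   0.         318.73428249]
0.1 [-3.13980930e+00 -2.08880068e-04  2.72679028e+00] [-0.18161169  0.07951231 -0.54124925]
```

View pics/top0.png

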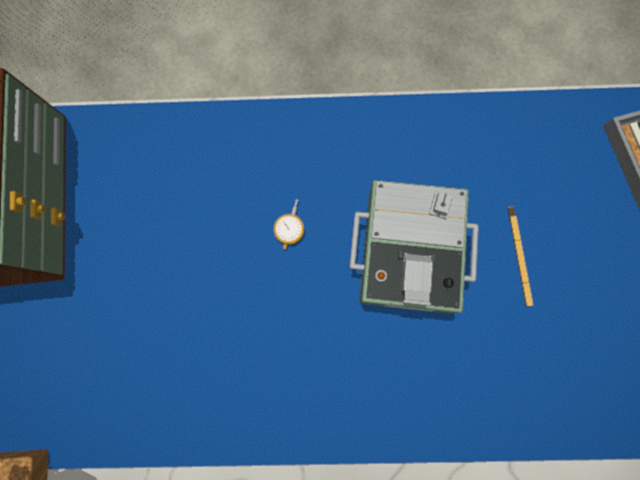

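View pics/scene0.png

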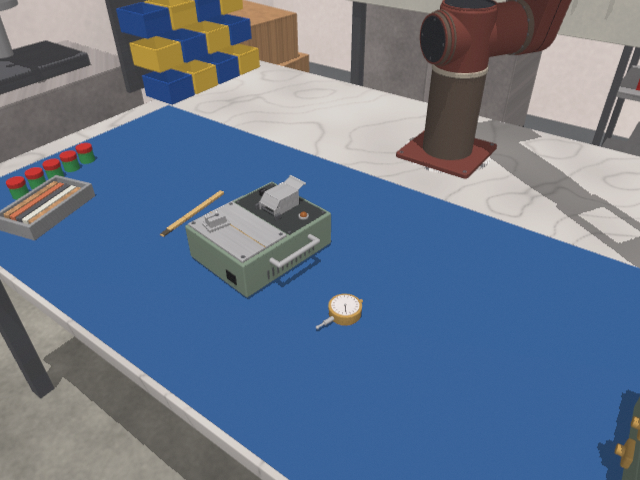

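The top view shows the unit centred at about (416,246) with its front deck towards the robot. The guard is at (418,278), the lamp at (381,275), the fuse at (448,282), the indicator at (289,229) and the stick at (521,256). Next I get the unit's pose from the depth image.

```bash
python3 - <<'E'
from h import *
z=np.load('pics/top0.png.npz');P=pts('top',z['d']);im=z['im'].astype(int)
v,u=np.mgrid[:480,:640]
roi=(u>345)&(u<485)&(v>170)&(v<320)
print('mat z',np.median(P[300:400,150:300,2]))
Z=P[...,2]
m=roi&(Z>.078)&(Z<.135)
Q=P[m]; r=cv2.minAreaRect(Q[:,:2].astype(np.float32)*1000);print('rect',r,cv2.boxPoints(r).round(0).tolist())
dark=roi&(im.sum(2)<200)&(Z>.08)&(Z<.1); print('deck z',np.median(Z[dark]))
pl=roi&(im.min(2)>130)&(Z>.085)&(Z<.1); print('plate z',np.median(Z[pl]))
rp=cv2.minAreaRect(P[pl][:,:2].astype(np.float32)*1000);print('plate',rp)
lamp=roi&(im[...,0]-im[...,2]>60)&(abs(u-381)<9)&(abs(v-275)<9); print('lamp',P[lamp].mean(0))
g=roi&(Z>.11)&(v>250); print('guard',P[g].mean(0),cv2.minAreaRect(P[g][:,:2].astype(np.float32)*1000), Z[g].max())
ins=roi&(Z>.1)&(v<225); print('insert',P[ins].mean(0),Z[ins].max())
E
```

```text
mat z 0.002015867683390904
rect ((620.5748901367188, -119.48214721679688), (180.7940216064453, 230.1461181640625), 82.395751953125) [[495.0, -194.0], [723.0, -224.0], [747.0, -45.0], [518.0, -15.0]]
deck z 0.08688943111385161
plate z 0.09189163552616059
plate ((621.428955078125, -119.52847290039062), (174.79122924804688, 224.64254760742188), 82.5582275390625)
lamp [ 0.56420076 -0.05106984  0.09612505]
guard [ 0.55021396 -0.10583236  0.13944697] ((544.9219360351562, -45.81580352783203), (91.56889343261719, 191.7408905029297), 6.898508071899414) 0.8769277102272143
insert [ 0.66346737 -0.13834014  0.20857027] 0.8769277102272143
```

The 181 × 230 mm rectangle matches the unit, and the lamp, predicted at (.564,-.051), is where I measured it. So the pose is good: centre (0.6206,-0.1195), yaw about -0.131. I'll plan the poses in the unit's frame, check that they are reachable, and then lift the guard.

```bash
cat >> h.py <<'E'
from scipy.spatial.transform import Rotation as Ro
C=np.array([.6206,-.1195]);YAW=-.1315;DECK=.087;Rz=Ro.from_euler('z',YAW)
HX,HZ,RL,A0=-.026,.006,.0895,.414      # hinge in unit frame (z above deck), lip radius, lip start angle
HALF=.011
SG=1
def pose(x,z,t,y=0):   # unit frame x, z above deck, t = tool pitch below horizontal
    p=Rz.apply([x,y,0]); zt=np.array([np.cos(t),0,-np.sin(t)]); yt=np.array([0,SG*1.,0])
    R=Rz*Ro.from_matrix(np.c_[np.cross(yt,zt),yt,zt])
    return [C[0]+p[0],C[1]+p[1],DECK+z],R.as_euler('xyz').tolist()
def lip(th): a=A0+th; return HX-RL*np.cos(a),HZ+RL*np.sin(a)
def under(th,t,s=.011,gap=.0):   # TCP with the finger's upper/rear face against the lip's front/underside
    x,z=lip(th); n=np.array([np.sin(t),np.cos(t)]); d=np.array([np.cos(t),-np.sin(t)])
    q=np.array([x,z])-n*(.0028+HALF+gap)+d*s; return q[0],q[1],t
def behind(th,s=.008,gap=0.,t=np.pi/2):
    x,z=lip(th); return x+.0028+HALF+gap,z-s,t
ARC=[(th,t) for th,t in zip(np.linspace(0,1.3,9),np.linspace(np.radians(45),np.radians(80),9))]
E
python3 - <<'E'
import h; from h import *
for sg in(1,-1):
    h.SG=sg
    for k in [under(0,ARC[0][1],s=-.04,gap=.006),under(0,ARC[0][1],gap=.006)]+[under(*a) for a in ARC[::2]]+[(-.095,.012,1.31),(-.06,.012,1.31),behind(1.75,gap=.02),behind(.9)]:
        q=inverse_kinematics(*pose(*k)); print(sg,np.round(k,3),None if q is None else np.round(q,2))
E
```

```text
1 [-0.15   0.056  0.785] None
1 [-0.114  0.02   0.785] None
1 [-0.11   0.024  0.785] None
1 [-0.097  0.049  0.938] [-0.5  -0.47  2.4   0.36  0.64 -2.17]
1 [-0.077  0.068  1.091] [-0.43 -0.32  2.2   0.19  0.81 -1.97]
1 [-0.052  0.079  1.244] [-0.38 -0.14  1.99  0.1   0.98 -1.86]
1 [-0.025  0.081  1.396] [-0.35  0.05  1.78  0.04  1.15 -1.8 ]
1 [-0.095  0.012  1.31 ] [-0.39 -0.12  2.09  0.08  0.92 -1.88]
1 [-0.06   0.012  1.31 ] [-0.38 -0.03  2.01  0.08  0.91 -1.85]
1 [0.058 0.072 1.571] [-0.3   0.4   1.38  0.    1.37 -1.74]
1 [-0.035  0.085  1.571] [-0.33  0.17  1.63  0.    1.34 -1.76]
-1 [-0.15   0.056  0.785] None
-1 [-0.114  0.02   0.785] None
-1 [-0.11   0.024  0.785] None
-1 [-0.097  0.049  0.938] [-0.5  -0.47  2.4   0.36  0.64  0.97]
-1 [-0.077  0.068  1.091] [-0.43 -0.32  2.2   0.19  0.81  1.17]
-1 [-0.052  0.079  1.244] [-0.38 -0.14  1.99  0.1   0.98  1.28]
-1 [-0.025  0.081  1.396] [-0.35  0.05  1.78  0.04  1.15  1.34]
-1 [-0.095  0.012  1.31 ] [-0.39 -0.12  2.09  0.08  0.92  1.27]
-1 [-0.06   0.012  1.31 ] [-0.38 -0.03  2.01  0.08  0.91  1.29]
-1 [0.058 0.072 1.571] [-0.3   0.4   1.38 -0.    1.37  1.4 ]
-1 [-0.035  0.085  1.571] [-0.33  0.17  1.63 -0.    1.34  1.38]
```

```bash
sed -i 's/^SG=1/SG=-1/' h.py; python3 - <<'E'
from h import *
for deg in(52,55,58,60,63,66,70):
    t=np.radians(deg)
    for g in(.022,.0):
        k=under(0,t,s=.013,gap=g); q=inverse_kinematics(*pose(*k)); print(deg,g,np.round(k,3),None if q is None else np.round(q,2))
E
```

```text
52 0.022 [-0.128  0.01   0.908] [-0.55 -0.54  2.54  0.48  0.58  0.82]
52 0.0 [-0.111  0.023  0.908] [-0.53 -0.5   2.49  0.45  0.57  0.86]
55 0.022 [-0.13   0.011  0.96 ] [-0.53 -0.51  2.49  0.4   0.62  0.91]
55 0.0 [-0.112  0.023  0.96 ] [-0.51 -0.46  2.44  0.37  0.62  0.95]
58 0.022 [-0.131  0.012  1.012] [-0.51 -0.47  2.45  0.33  0.67  0.98]
58 0.0 [-0.113  0.024  1.012] [-0.49 -0.43  2.4   0.31  0.67  1.02]
60 0.022 [-0.132  0.013  1.047] [-0.5  -0.45  2.42  0.28  0.7   1.03]
60 0.0 [-0.113  0.024  1.047] [-0.48 -0.4   2.37  0.27  0.7   1.06]
63 0.022 [-0.134  0.014  1.1  ] [-0.48 -0.41  2.37  0.23  0.75  1.08]
63 0.0 [-0.114  0.024  1.1  ] [-0.46 -0.36  2.32  0.22  0.75  1.11]
66 0.022 [-0.135  0.016  1.152] [-0.47 -0.38  2.33  0.19  0.8   1.13]
66 0.0 [-0.115  0.025  1.152] [-0.45 -0.33  2.27  0.18  0.8   1.15]
70 0.022 [-0.137  0.018  1.222] [-0.45 -0.32  2.27  0.14  0.87  1.18]
70 0.0 [-0.116  0.025  1.222] [-0.43 -0.27  2.21  0.13  0.87  1.2 ]
```

```bash
python3 - <<'E'
from h import *
gripper_to(0)
t=np.radians(58)
x,z,_=under(0,t,s=.013,gap=.022)
movep(*pose(x-.01,z+.09,np.radians(65)))
p,r=pose(x,z,t); move_l(p,feed=.08,rotation=r)
x,z,_=under(0,t,s=.013,gap=.005)
p,r=pose(x,z,t); print(move_l(p,feed=.05,rotation=r,max_force=6))
s=observe();print(s['time_s'],s['eef_pos'],p,s['ft_force'],s['opening'])
im,d=snap('scene','pics/s1.png')
cv2.imwrite('pics/s1c.png',cv2.resize(im[130:310,160:400,::-1],None,fx=3,fy=3,interpolation=cv2.INTER_CUBIC))
E
```

```text
False
5.125 [ 0.50487979 -0.10409667  0.10818726] [np.float64(0.5046167729669754), np.float64(-0.10415968066260167), np.float64(0.10801647041211412)] [ 0.15788661 -0.41727203 -0.12550084] 0.00016415599606859252
```

View pics/s1c.png

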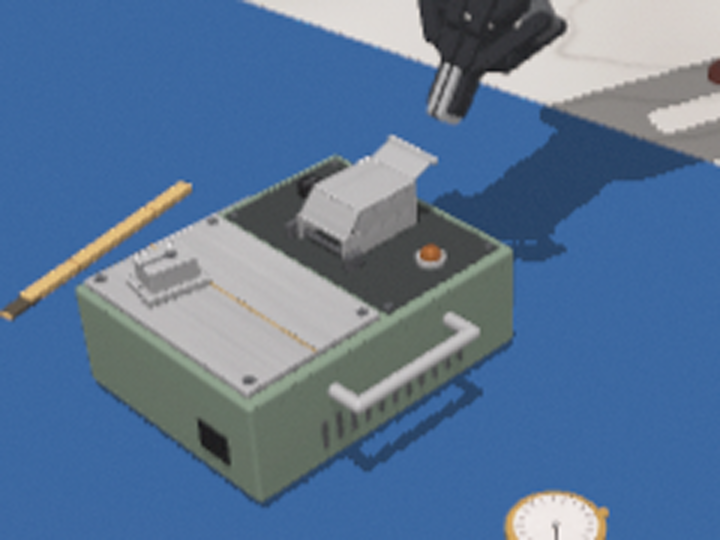

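The crop shows the guard shut, with its lip at crop (410,150), which is (297,180) in the full image. The fingertip appears at crop (445,118), up and beyond the lip. I'll check where the TCP and the lip should project.

```bash
python3 - <<'E'
from h import *
c=get_calibration('scene');K=np.array(c['intrinsics']);T=np.linalg.inv(np.array(c['world_from_camera']))
def pr(p): q=K@(T[:3,:3]@p+T[:3,3]); return q[:2]/q[2]
def cr(p): return ((pr(p)-[160,130])*3).round(0)
s=observe();print('tcp',cr(s['eef_pos']),s['eef_pos'],s['q'],s['time_s'])
for y in(-.0235,.0235):
    x,z=lip(0);print('lip end',cr(np.array(pose(x,z,1,y)[0])))
z=np.load('pics/s1.png.npz');P=pts('scene',z['d'])
for cx,cy in((445,105),(440,110),(410,150),(390,142)):
    print(cx,cy,P[130+cy//3,160+cx//3])
z=np.load('pics/scene0.png.npz');
E
```

```text
tcp [422. 170.] [ 0.50456218 -0.1040069   0.10785742] [-0.49617862 -0.43730917  2.40795316  0.31074925  0.66679869  1.01018155] 5.175
lip end [387. 136.]
lip end [436. 160.]
445 105 [ 0.4879948 -0.0960608  0.1537637]
440 110 [ 0.49014782 -0.09962472  0.15126184]
410 150 [ 0.51942988 -0.10341451  0.13108033]
390 142 [ 0.51630754 -0.12164392  0.13033448]
```

```bash
python3 - <<'E'
from h import *
im,d=snap('scene','pics/s2.png');P=pts('scene',d);im0=np.load('pics/scene0.png.npz')['im']
s=observe();R=Ro.from_euler('xyz',s['tcp_rot'])
m=np.zeros((480,640),bool);m[100:175,270:380]=1
m&=(abs(im.astype(int)-im0).sum(2)>40)&(P[...,2]>.03)
L=R.inv().apply(P[m]-s['eef_pos'])*1000
o=np.argsort(-L[:,2]);print(L[o[:12]].round(0))
for a in range(-80,10,8):
    k=(L[:,2]>=a)&(L[:,2]<a+8)&(abs(L[:,0])<60)
    if k.any():print(a,k.sum(),L[k].min(0).round(),L[k].max(0).round())
im,d=snap('top','pics/t2.png')
cv2.imwrite('pics/t2c.png',cv2.resize(im[160:340,340:500,::-1],None,fx=3,fy=3,interpolation=cv2.INTER_CUBIC))
E
```

```text
[[  3.  -5. -38.]
 [  7.  -3. -39.]
 [  4.  -8. -39.]
 [ 11.   0. -39.]
 [ -1.  -7. -39.]
 [ -4.  -6. -40.]
 [ 10.   4. -40.]
 [ 11.  -8. -40.]
 [ -8.  -6. -40.]
 [  6.  -6. -40.]
 [ 13.  -4. -41.]
 [  3.  -7. -41.]]
-80 57 [ -5. -17. -80.] [ 16.  12. -72.]
-72 56 [ -7. -16. -72.] [ 15.  11. -64.]
-64 59 [ -6. -17. -64.] [ 15.  13. -56.]
-56 56 [ -6. -18. -56.] [ 14.  13. -48.]
-48 46 [-11. -15. -48.] [ 15.  10. -40.]
-40 6 [ -4.  -8. -40.] [ 11.   0. -38.]
```

View pics/t2c.png

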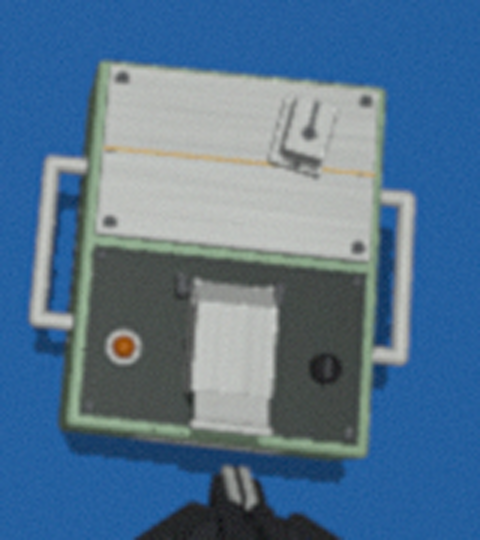

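The top crop shows the guard shut, its lip edge at crop (230,430) and the fingertips at (237,470), in front of the unit. In both views the fingers end about 38 mm short of the reported TCP, along the tool axis. A small guarded lift will tell which is right. If the TCP is right the guard rises, and if the cameras are right nothing is touched.

```bash
python3 - <<'E'
from h import *
for th,t in((0.,58),(.12,60),(.25,62)):
    p,r=pose(*under(th,np.radians(t),s=.013)); print(move_l(p,feed=.04,rotation=r,max_force=8),np.round(observe()['ft_force'],2))
s=observe();print(s['time_s'],s['eef_pos'],p)
im,d=snap('scene','pics/s3.png');P=pts('scene',d);im0=np.load('pics/scene0.png.npz')['im']
R=Ro.from_euler('xyz',s['tcp_rot'])
m=np.zeros((480,640),bool);m[100:175,270:380]=1
m&=(abs(im.astype(int)-im0).sum(2)>40)&(P[...,2]>.03)
L=R.inv().apply(P[m]-s['eef_pos'])*1000
o=np.argsort(-L[:,2]);print(L[o[:8]].round(0))
cv2.imwrite('pics/s3c.png',cv2.resize(im[110:290,200:380,::-1],None,fx=3,fy=3,interpolation=cv2.INTER_CUBIC))
E
```

```text
False [ 0.24  0.4  -0.23]
False [ 0.53  0.11 -0.95]
False [-0.22 -0.16 -0.67]
6.4 [ 0.51894086 -0.10594778  0.13009673] [np.float64(0.5189197291847221), np.float64(-0.10605143623331524), np.float64(0.1301993094516277)]
[[  4.  -6. -38.]
 [  0.  -6. -39.]
 [ -6.  -6. -39.]
 [ -1.  -7. -39.]
 [  8.   2. -39.]
 [ -8.  -6. -40.]
 [ 10.  -6. -40.]
 [  9.   6. -40.]]
```

View pics/s3c.png

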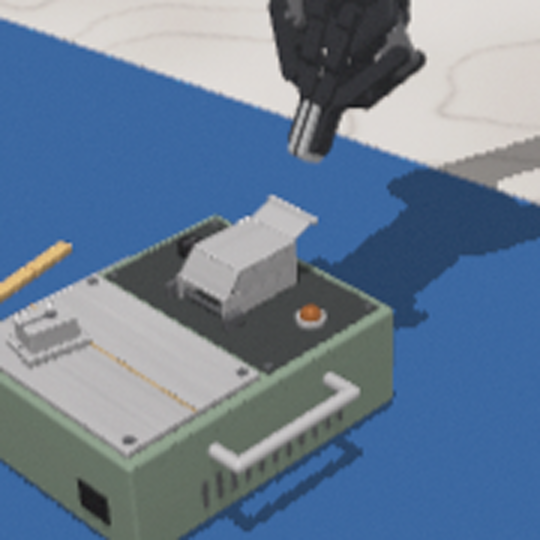

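The guard stayed shut and the force stayed flat, so the cameras are right: the real tips end about 38.5 mm short of the reported TCP. I'll put that offset into the pose helper and recheck that the poses are reachable.

```bash
cat >> h.py <<'E'
D=.0385   # real tips lie this far behind the reported TCP (seen in both cameras)
_pose=pose
def pose(x,z,t,y=0): return _pose(x+D*np.cos(t),z-D*np.sin(t),t,y)
E
python3 - <<'E'
from h import *
for deg in(58,62,66,70,75):
    t=np.radians(deg)
    for g in(.022,.0):
        k=under(0,t,s=.013,gap=g); q=inverse_kinematics(*pose(*k)); print(deg,g,np.round(k,3),None if q is None else np.round(q,2))
for k in [(-.1,.012,1.31),(-.06,.012,1.31),behind(1.75,gap=.02),behind(.9)]: print(k,inverse_kinematics(*pose(*k)) is not None)
E
```

```text
58 0.022 [-0.131  0.012  1.012] [-0.49 -0.33  2.42  0.37  0.55  0.95]
58 0.0 [-0.113  0.024  1.012] [-0.47 -0.29  2.37  0.34  0.55  0.99]
62 0.022 [-0.133  0.014  1.082] [-0.47 -0.3   2.37  0.27  0.62  1.05]
62 0.0 [-0.114  0.024  1.082] [-0.45 -0.26  2.32  0.26  0.63  1.08]
66 0.022 [-0.135  0.016  1.152] [-0.45 -0.26  2.32  0.2   0.69  1.12]
66 0.0 [-0.115  0.025  1.152] [-0.44 -0.22  2.26  0.19  0.7   1.15]
70 0.022 [-0.137  0.018  1.222] [-0.44 -0.22  2.26  0.15  0.77  1.18]
70 0.0 [-0.116  0.025  1.222] [-0.42 -0.17  2.21  0.14  0.78  1.2 ]
75 0.022 [-0.139  0.02   1.309] [-0.42 -0.17  2.2   0.1   0.86  1.23]
75 0.0 [-0.118  0.026  1.309] [-0.4  -0.12  2.14  0.09  0.87  1.25]
(-0.1, 0.012, 1.31) True
(-0.06, 0.012, 1.31) True
(np.float64(0.05783231019463696), np.float64(0.07220928470607724), 1.5707963267948966) True
(np.float64(-0.03493150000100327), np.float64(0.08456517144732278), 1.5707963267948966) True
```

```bash
python3 - <<'E'
from h import *
def go(k,feed=.05,F=8):
    p,r=pose(*k); st=move_l(p,feed=feed,rotation=r,max_force=F); f=observe()['ft_force']
    print(np.round(k,3),st,np.round(f,1)); return st
t0=np.radians(58)
x,z,t=under(0,t0,s=.013,gap=.022)
go((x-.005,z+.05,t),.08); ok=not go((x,z,t))
if ok:
    for th,dg in [(0,58),(.2,61),(.4,64),(.6,67),(.8,71),(1.0,75),(1.2,79),(1.35,82)]:
        if go(under(th,np.radians(dg),s=.013)): break
print(observe()['time_s'])
hold(.5)
im,d=snap('scene','pics/s4.png')
cv2.imwrite('pics/s4c.png',cv2.resize(im[110:290,200:380,::-1],None,fx=3,fy=3,interpolation=cv2.INTER_CUBIC))
E
```

```text
[-0.136  0.062  1.012] False [ 0.7 -0.5  1. ]
[-0.131  0.012  1.012] False [0.8 0.3 0.4]
[-0.113  0.024  1.012] False [-0.4  0.1 -0.1]
[-0.105  0.04   1.065] False [-0.2 -0.  -1.2]
[-0.094  0.053  1.117] False [-0.9 -1.3 -0.9]
[-0.081  0.065  1.169] False [-1.9  0.  -1.3]
[-0.066  0.073  1.239] False [ 0.3  0.9 -0.3]
[-0.05   0.078  1.309] False [-0.3  0.1 -0.2]
[-0.033  0.08   1.379] False [-0.3 -0.5  0.4]
[-0.021  0.079  1.431] False [ 0.  -0.1  0.7]
11.65
```

View pics/s4c.png

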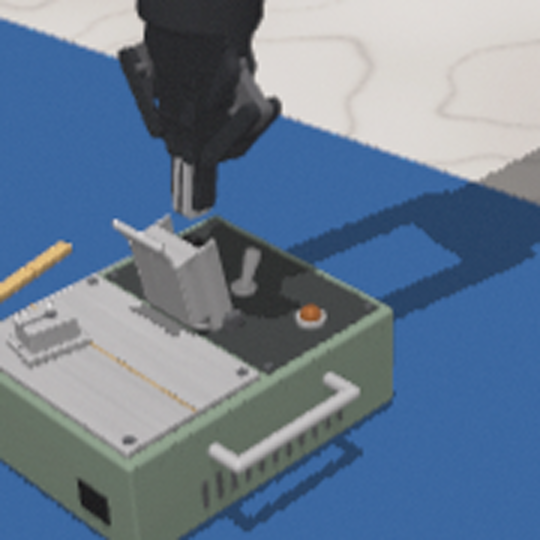

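The crop shows the guard resting open at (180,265) and the toggle lever free at (245,272), leaning to the front. Next I flip the toggle.

```bash
python3 - <<'E'
from h import *
def go(k,feed=.06,F=10):
    p,r=pose(*k); st=move_l(p,feed=feed,rotation=r,max_force=F); f=observe()['ft_force']
    print(np.round(k,3),st,np.round(f,1)); return st
t=np.radians(75)
go((-.07,.09,t)); go((-.108,.06,t)); 
if not go((-.108,.012,t)):
    go((-.080,.012,t),.04); go((-.067,.012,t),.03)
    hold(.2); go((-.1,.012,t)); go((-.108,.06,t),.08)
print(observe()['time_s'])
im,d=snap('scene','pics/s5.png')
cv2.imwrite('pics/s5c.png',cv2.resize(im[110:290,200:380,::-1],None,fx=3,fy=3,interpolation=cv2.INTER_CUBIC))
E
```

```text
[-0.07   0.09   1.309] False [1.9 0.2 0.7]
[-0.108  0.06   1.309] False [ 0.1 -0.5  0.1]
[-0.108  0.012  1.309] False [-1.2  0.8  0.2]
[-0.08   0.012  1.309] False [-2.9 -0.3 -1.3]
[-0.067  0.012  1.309] True [-3.2 -0.3  3.4]
[-0.1    0.012  1.309] False [0.  0.2 0.1]
[-0.108  0.06   1.309] False [ 0.3 -0.5 -0.4]
17.9917
```

View pics/s5c.png

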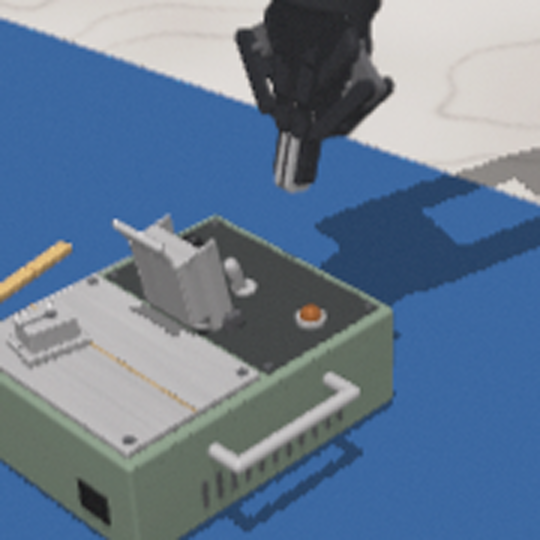

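The crop shows the lever flipped to the rear, tip at (232,266) and base at (246,288), with the guard still open. Next I go over and behind the guard and draw it forward.

```bash
python3 - <<'E'
from h import *
def go(k,feed=.08,F=8):
    p,r=pose(*k); st=move_l(p,feed=feed,rotation=r,max_force=F); f=observe()['ft_force']
    print(np.round(k,3),st,np.round(f,1)); return st
h=np.pi/2
x,z,_=behind(1.75,s=.012,gap=.022)
go((-.09,.14,np.radians(80)),.1); go((x,.14,h),.12)
if not go((x,z,h)):
    for th in(1.75,1.6,1.45,1.3,1.15,1.0,.9):
        if go(behind(th,s=.012),.05): break
hold(.6)
x,z,_=behind(.9); go((x,.14,h))
hold(.3); s=observe(); print(s['time_s'],s['ft_force'])
im,d=snap('scene','pics/s6.png')
cv2.imwrite('pics/s6c.png',cv2.resize(im[110:310,170:390,::-1],None,fx=3,fy=3,interpolation=cv2.INTER_CUBIC))
im,d=snap('top','pics/t6.png')
E
```

```text
[-0.09   0.14   1.396] False [ 0.2  0.  -0.3]
[0.06  0.14  1.571] False [ 0.2 -0.8 -0.1]
[0.06  0.068 1.571] False [ 0.6 -0.7  0.1]
[0.038 0.068 1.571] False [-0.4 -0.7 -0.3]
[0.026 0.075 1.571] False [-0.7  0.2  0.9]
[0.014 0.08  1.571] False [-0.1 -0.2  0. ]
[1.000e-03 8.300e-02 1.571e+00] False [-1.5  0.1 -0.9]
[-0.013  0.083  1.571] False [-0.1 -0.8 -0.3]
[-0.026  0.082  1.571] False [ 0.6 -0.1  0.6]
[-0.035  0.081  1.571] False [0.  0.6 0.6]
[-0.035  0.14   1.571] False [-1.  -0.7 -0.6]
26.1833 [-0.21094604 -0.62449054  0.82374354]
```

View pics/s6c.png

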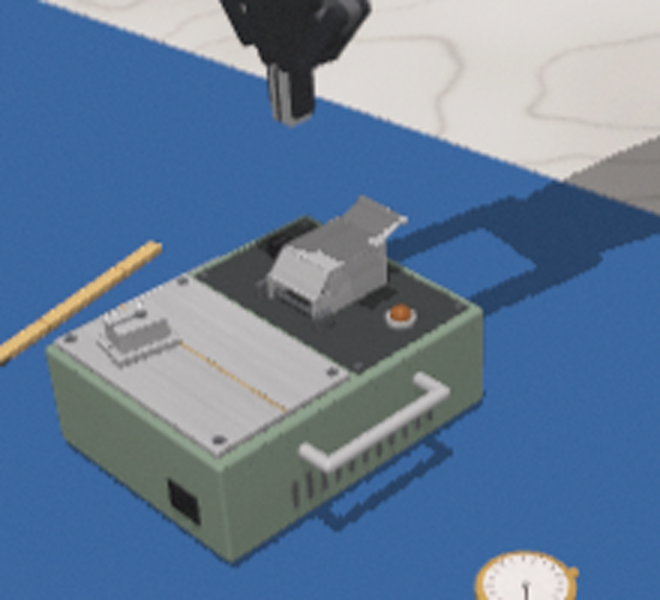

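The crop shows the guard shut, with its lip at (375,215). The unit, insert, stick and indicator look undisturbed, and the arm is clear above, so I'm handing in.

```bash
python3 - <<'E'
from h import *
hold(.3); print(job_done())
E
```

```text
the job is handed in; nothing more can be done
None
```

Handed in: the guard was lifted open, the toggle flipped to the rear (on), and the guard dropped shut, with the unit and bystanders looking undisturbed in the last picture; the real fingertips sat about 38 mm short of the reported TCP, which I corrected for.

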